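# Lay the sawn tubes in the cut-parts tray

## Robot

A 6-joint arm with a two-finger parallel gripper is mounted at the origin on the work surface. World frame = base frame: x ahead of the robot, y to its left, z up, the work surface at z = 0. Lengths are in m, angles in rad, forces in N, time in s.
With the tool pointing down it reaches from about 0.375 to 0.975 m from the base axis. Payload 3.8 kg.
Tool frame: the origin (TCP) lies at the very end of the fingers, on their centre line; the grasp point (between the pads) lies 19 mm behind it; z points along the fingers, y is the line along which they close (so a half turn about z gives the same grasp; the last joint's range is limited). The gripper opens to 85 mm and grips with 20 to 120 N. Pads are 22 mm wide; open, the fingers measure 114 mm over their backs; the gripper's body (76 mm by 85 mm) begins 54 mm behind the grasp point. The pads swing forward as they close: fully open they stand 13 mm farther back than shut.
Start: joints at [-1.217, 0.264, 1.604, -0, 1.274, -0.037], TCP at [0.257, -0.624, 0.231] pointing down, gripper open.
Joint ranges: [-2.63, 2.63], [-0.94, 2.18], [0.31, 2.57], [-1.31, 4.45], [0, 2.66], [-2.55, 2.55]. Speed limits (rad/s): [2.57, 2.57, 3.14, 3.14, 3.14, 3.14].

## Interface

Orientations are given as a rotation vector (axis times angle).
In Python, from workcell import read_state, read_camera, calibration, finish_job gives the robot as it stands.
- The arm moves only by the tool step_arm, never from a script. Its argument "commands" is a list of rows, each an object of numbers: "fingers": the gripper's target within -1 to 1 (shut at 1, half-way at 0, fully open at -1); "dx", "dy", "dz": the shift along the tool's x, y, z in m; "roll": the turn about the tool's z in degrees. In form: [{"fingers": .., "dx": .., "dy": .., "dz": .., "roll": ..}, ...]. A call has 1 to 8 rows; each row is the pose to reach, as a shift and turn from the pose commanded when the call began, along the tool's axes at that moment; what a row does not reach only later rows make up. A row lasts 1/8 s, in which the tool goes at most 62.5 mm and 10.7 degrees, less where a joint would pass 70% of its speed; a pose out of reach is approached as far as the arm can. A call with a gripper value outside its range is refused whole. The fingers move at their own pace and stop on an object; "squeeze" is the grip in N (left out, the last holds). Time passes only in rows, so rows that repeat a pose let the fingers close. It gives the time, the measured TCP pose, the force, the opening and the grip force at its end, in the units of the state.
- read_state(): the state, without advancing time (a new reading comes with each control period).
- read_camera(name): name is "side" or "top" or "wrist"; returns (picture, depth): 480x640x3 uint8, blue, green, red; 480x640 float32, m along the optical axis (not along the pixel's ray), 0 where there is no reading.
- calibration(name): a dict with "intrinsics" (3x3 intrinsics, pixels), "k1" (the pictures are not rectified: a ray, as slopes to the right and down, at radius r is drawn at 1 + k1 r^2 times it, then the intrinsics apply), "world_to_cam" (4x4, takes a point from world to camera coordinates). Camera axes: x right, y up, looking along -z (the intrinsics and any distortion apply to the point x, -y, -z); pixel columns grow to the right and rows downward; lengths in m; the calibration is good to about 2 mm. A picture is of the moment at which its call begins: read the wrist's pose just before it. calibration takes no time and is no camera call; for the wrist camera it gives the pose at the moment of the call.
- finish_job(): hands the job in; it is judged then, once.
The state is a dict: "time": time; "q": joint angles; "joint_vel": joint speeds; "joint_torque": joint torques, N m; "tool_pos": TCP position; "tcp_rot": TCP orientation; "wrist_force": force on the tool from outside, world axes, zero at the start; "torque": the same for the moment, N m; "width": opening from 0.0 (shut) to 1.0 (fully open); "grip_force": force on a finger pad.
Only numpy, scipy, OpenCV 4.12 (cv2) and the standard library are available. Lean on these libraries where they do the work, as an engineer would, in place of code of your own. Each camera call takes 0.05 s, during which the arm holds its last target. There are 200 camera calls.

## Task

Two long pieces of square steel tube have been sawn to length and lie on the plywood board among other stock (a short offcut of the same tube and a round bar). Lay the two long square tubes gently in the shallow two-lane tray, one in each lane, each lying flat on the tray's floor and straight along its lane.

Things in the scene. Friction and masses are not known exactly. Their poses are not given: they have to be found in the camera images.
- tube_a_center (a point): one of the two long pieces of square steel tube, bare grey metal, 25 x 25 mm in section and 170 mm long, about 0.25 kg, lying on the 3 mm thick plywood board, neighbours about 85 mm off. The point is the tube's centre, half-way up (12.5 mm above its underside); x runs along its length, z up at the start.
- tube_b_center (a point): one of the two long pieces of square steel tube, bare grey metal, 25 x 25 mm in section and 170 mm long, about 0.25 kg, lying on the 3 mm thick plywood board, neighbours about 85 mm off. The point is the tube's centre, half-way up (12.5 mm above its underside); x runs along its length, z up at the start. Same as the other; either may go in either lane.
- tray: shallow open aluminium tray fixed to the bench, 256 x 137 mm, 14 mm high, floor and walls 3 mm thick, split by a 3 mm wall into two equal lanes along x, each 250 x 64 mm inside. Origin: centre of its underside, on the bench top; x along the lanes, y across, z up. Lane centres: x = 0, y = +33.5 and -33.5 mm. A tube lying in a lane has its centre 15.5 mm above the bench.
Things that resemble listed ones, but are neither listed nor needed, are in the scene too. Leave any blue look-alike of the part that bears tube_a_center alone. Leave any purple look-alike of the part that bears tube_b_center alone.

How it is judged:
At the end, for the whole second after the job is handed in: Each of the two long square tubes lies at rest on the floor of its own lane of the tray: its centre within 45 mm of the lane's middle lengthwise and 22 mm sideways, 10 to 21 mm above the bench, level within about 5 degrees and within 10 degrees of the lane's direction (either end first) (x of tube_a_center in the frame of tray between -0.045 and 0.045 m and z of tube_a_center in the frame of tray between 0.01 and 0.021 m and angle between the x axis of each of tube_a_center, tube_b_center and the x axis of tray, either way round below 0.175 rad and angle between tube_a_center's own x axis and vertical between 1.47 and 1.67 rad and linear speed of each of tube_a, tube_b below 0.02 m/s and x of tube_b_center in the frame of tray between -0.045 and 0.045 m and z of tube_b_center in the frame of tray between 0.01 and 0.021 m and angle between tube_b_center's own x axis and vertical between 1.47 and 1.67 rad and ((y of tube_a_center in the frame of tray between 0.0115 and 0.0555 m and y of tube_b_center in the frame of tray between -0.0555 and -0.0115 m) or (y of tube_a_center in the frame of tray between -0.0555 and -0.0115 m and y of tube_b_center in the frame of tray between 0.0115 and 0.0555 m))); the robot touches nothing.
It fails at once if a long tube is dropped or slammed: it moves faster than 0.8 m/s with its centre less than 50 mm above the bench ((linear speed of tube_a above 0.8 m/s and height (world z) of tube_a_center below 0.05 m) or (linear speed of tube_b above 0.8 m/s and height (world z) of tube_b_center below 0.05 m)).
It also fails if it takes over 67 s, if anything falls off the work surface, if the arm or the gripper's body presses on something with over 40 N, if the wrist force passes 120 N, or if a joint passes its speed limit or range.

## Working session

There is one attempt and no reset: what is moved stays moved. The work goes in short steps, Python scripts to look and compute and a tool call to move; the robot and the scene stay as the last step left them, time stands still between calls to the robot, and variables do not carry over. Pictures are saved under pics/ and viewed, at most 11 in all, crops included, and the job is handed in when it is done.

Besides the shell and the picture viewer there is one more tool, called after "Request:" as name(argument=value, ...), one argument or row to a line, values as JSON. step_arm: Moves the arm, as the interface text tells. Its arguments: {"type":"object","properties":{"commands":{"type":"array","items":{"type":"object","properties":{"fingers":{"type":"number"},"dx":{"type":"number"},"dy":{"type":"number"},"dz":{"type":"number"},"roll":{"type":"number"}}}},"squeeze":{"type":"number"}},"required":["commands"]}

```bash
mkdir -p pics; cat > h.py <<'E'
import numpy as np, cv2
from workcell import *
def ray_to_plane(name,uv,z,cal=None):
    c=cal or calibration(name);K=np.array(c["intrinsics"]);T=np.array(c["world_to_cam"])
    uv=np.atleast_2d(np.array(uv,float))
    p=cv2.undistortPoints(uv[:,None],K,np.array([c["k1"],0,0,0.]))[:,0]  # check inverse model
    d=np.c_[p[:,0],-p[:,1],-np.ones(len(p))]@T[:3,:3]
    o=-T[:3,:3].T@T[:3,3]
    return o+d*((z-o[2])/d[:,2])[:,None]
E
python3 - <<'E'
from h import *
s=read_state();print(s)
for n in("top","side"):
    im,d=read_camera(n);cv2.imwrite(f"pics/{n}0.png",im);np.save(f"pics/{n}0.npy",d)
    print(n,calibration(n))
E
```

```text
{'time': 0.0, 'q': array([-1.21691178e+00,  2.64757621e-01,  1.60537774e+00, -4.48793725e-05,
        1.27370729e+00, -3.69125555e-02]), 'joint_vel': array([ 0.00039364, -0.00052228,  0.00061723, -0.00210408, -0.00027886,
        0.00023784]), 'joint_torque': array([-1.53499506e-03, -5.15111697e+01, -3.67316651e+01, -1.69956211e-04,
        1.26750590e-02, -3.40787903e-05]), 'tool_pos': array([ 0.25684615, -0.6234276 ,  0.22995701]), 'tcp_rot': array([-3.07963235e+00, -6.09554053e-01,  6.23891857e-04]), 'wrist_force': array([-0.58000117, -0.1120762 , -0.35743922]), 'torque': array([ 0.01366389, -0.01054552, -0.04190758]), 'grip_force': 0.0, 'width': 1.000368346205314}
top {'intrinsics': array([[567.04941038,   0.        , 315.39007474],
       [  0.        , 567.04941038, 239.82367869],
       [  0.        ,   0.        ,   1.        ]]), 'k1': -0.04859492050064874, 'world_to_cam': array([[ 2.58022133e-02, -9.99666376e-01, -1.17567754e-03,
        -9.00261094e-02],
       [ 9.98004057e-01,  2.56914628e-02,  5.76875371e-02,
        -3.86784707e-01],
       [-5.76380862e-02, -2.66179709e-03,  9.98333995e-01,
        -1.50411769e+00],
       [ 0.00000000e+00,  0.00000000e+00,  0.00000000e+00,
         1.00000000e+00]])}
side {'intrinsics': array([[463.77923507,   0.        , 319.56932204],
       [  0.        , 463.77923507, 235.0567918 ],
       [  0.        ,   0.        ,   1.        ]]), 'k1': -0.061152521590326275, 'world_to_cam': array([[-0.78176739, -0.62340543, -0.01433228,  0.24061021],
       [ 0.46808737, -0.60186971,  0.64702942, -0.26196358],
       [-0.41198782,  0.49911774,  0.76233032, -1.06583395],
       [ 0.        ,  0.        ,  0.        ,  1.        ]])}
```

View pics/top0.png

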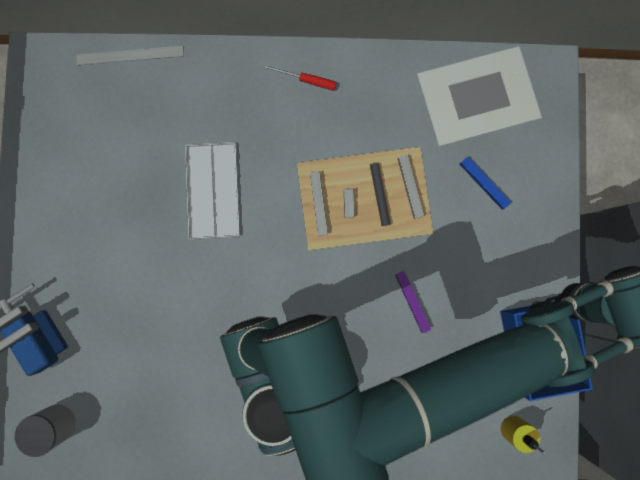

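The top view shows the tray at about (213,190) and the board at (365,198). The long tubes are at (319,203) and (411,187), the offcut at (349,203) and the dark bar at (380,194). The look-alikes are the blue one at (485,182) and the purple one at (413,302).

```bash
python3 - <<'E'
from h import *
im=cv2.imread("pics/top0.png");d=np.load("pics/top0.npy")
hsv=cv2.cvtColor(im,cv2.COLOR_BGR2HSV)
def rect(mask,roi,z,name):
    m=np.zeros_like(mask);x0,y0,x1,y1=roi;m[y0:y1,x0:x1]=mask[y0:y1,x0:x1]
    c=max(cv2.findContours(m,cv2.RETR_EXTERNAL,cv2.CHAIN_APPROX_NONE)[0],key=cv2.contourArea)
    w=ray_to_plane("top",c[:,0],z)
    r=cv2.minAreaRect((w[:,:2]*1000).astype(np.float32));b=cv2.boxPoints(r)
    e=[b[1]-b[0],b[2]-b[1]];l=max(e,key=np.linalg.norm)
    # depth-based height
    mm=cv2.erode(m,np.ones((5,5)));ys,xs=np.nonzero(mm);
    cam=calibration("top");T=np.array(cam["world_to_cam"]);K=cam["intrinsics"]
    h=[]
    for x,y in zip(xs,ys):
        q=np.array([(x-K[0,2])/K[0,0],-(y-K[1,2])/K[1,1],-1])*d[y,x]
        h.append((T[:3,:3].T@(q-T[:3,3]))[2])
    print(name,"c",np.round(r[0],1),"size",np.round(r[1],1),"ang",round(np.degrees(np.arctan2(l[1],l[0])),1),"h",np.median(h) if h else None)
    cv2.drawContours(im,[c],-1,(0,0,255),1)
grey=((hsv[...,1]<60)&(hsv[...,2]>90)).astype(np.uint8)
rect(grey,(306,160,333,244),.028,"L")
rect(grey,(392,148,428,226),.028,"R")
rect(grey,(341,180,358,225),.028,"off")
br=((hsv[...,2]>140)&(hsv[...,1]<60)).astype(np.uint8)
br=cv2.morphologyEx(br,cv2.MORPH_CLOSE,np.ones((7,7)))
rect(br,(170,120,260,260),.014,"tray")
wood=((hsv[...,1]>60)&(hsv[...,0]<30)).astype(np.uint8);rect(cv2.morphologyEx(wood,8 and cv2.MORPH_CLOSE,np.ones((25,25))),(270,120,460,270),.003,"board")
cv2.imwrite("pics/m.png",cv2.resize(im[120:270,160:460],None,fx=2.6,fy=2.6,interpolation=0))
R=cv2.Rodrigues(read_state()["tcp_rot"])[0];print(R.round(3))
E
```

```text
L c [486.7 -85.5] size [171.8  26.5] ang 9.0 h 0.02684812950621758
R c [ 538.2 -329.1] size [171.9  30.3] ang 16.0 h 0.02664365319973827
off c [ 488.2 -166.7] size [74.8 26.5] ang 1.3 h 0.027379964817210996
tray c [516.2 202.5] size [256.6 136.4] ang 4.5 h 0.0021020642825497517
board c [ 506.8 -209.2] size [238.4 338.1] ang -81.0 h 0.0033804710252664655
[[ 0.925  0.381 -0.001]
 [ 0.381 -0.925  0.002]
 [ 0.    -0.002 -1.   ]]
```

View pics/m.png

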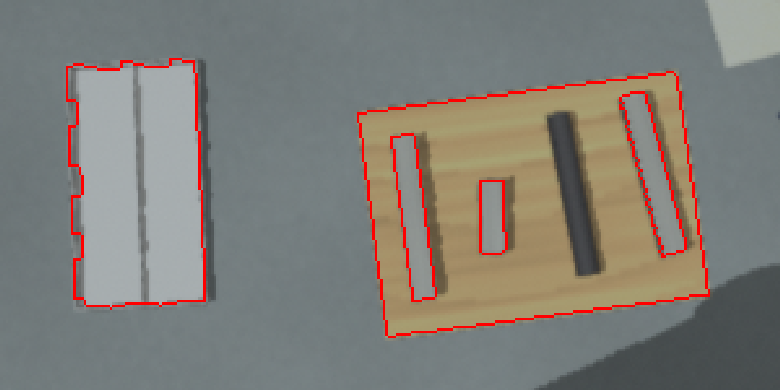

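View pics/side0.png

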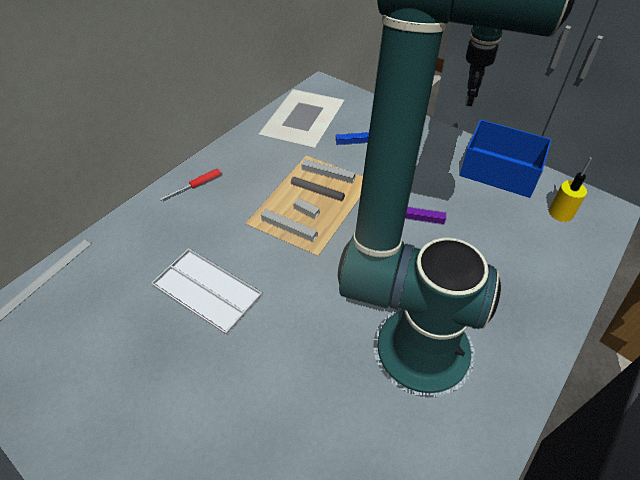

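The side view agrees: tray at (208,288), long tubes at (290,224) and (328,171), round bar and offcut between them. The sizes and heights I measured match the data given. First I go above the right-hand tube.

Request:
step_arm(
  commands=[
    {"dx": 0.372, "dy": -0.165, "dz": 0.06, "roll": 6.4, "fingers": -0.4},
    {"dx": 0.372, "dy": -0.165, "dz": 0.06, "roll": 6.4, "fingers": -0.4},
    {"dx": 0.372, "dy": -0.165, "dz": 0.06, "roll": 6.4, "fingers": -0.4},
    {"dx": 0.372, "dy": -0.165, "dz": 0.06, "roll": 6.4, "fingers": -0.4},
    {"dx": 0.372, "dy": -0.165, "dz": 0.06, "roll": 6.4, "fingers": -0.4},
    {"dx": 0.372, "dy": -0.165, "dz": 0.06, "roll": 6.4, "fingers": -0.4},
    {"dx": 0.372, "dy": -0.165, "dz": 0.06, "roll": 6.4, "fingers": -0.4},
    {"dx": 0.372, "dy": -0.165, "dz": 0.06, "roll": 6.4, "fingers": -0.4},
  ],
  squeeze=50,
)

```text
time: 1.1
tool_pos: [0.5392, -0.3271, 0.1699]
tcp_rot: [-3.108, -0.443, 0.002]
wrist_force: [-0.1, 0.1, 0.7]
width: 0.701
grip_force: 0.0
```

Request:
step_arm(
  commands=[
    {"dx": 0},
    {"dx": 0},
    {"dx": 0},
  ],
)

```text
invalid input
```

```bash
cat >> h.py <<'E'
def look(f):
    s=read_state();c=calibration("wrist");im,d=read_camera("wrist");cv2.imwrite(f"pics/{f}.png",im)
    np.savez(f"pics/{f}.npz",d=d,T=c["world_to_cam"],K=c["intrinsics"],k1=c["k1"])
    R=cv2.Rodrigues(s["tcp_rot"])[0]
    print(s["time"],s["tool_pos"].round(4),"head",np.degrees(np.arctan2(R[1,0],R[0,0])).round(2),R[:,2].round(3),s["width"],s["q"].round(2))
E
python3 -c "
from h import *
look('w1')"
```

```text
1.1 [ 0.5392 -0.3271  0.1699] head 16.22 [-0.002  0.002 -1.   ] 0.7013514173694885 [-0.58  0.23  1.77  0.    1.15  0.7 ]
```

View pics/w1.png

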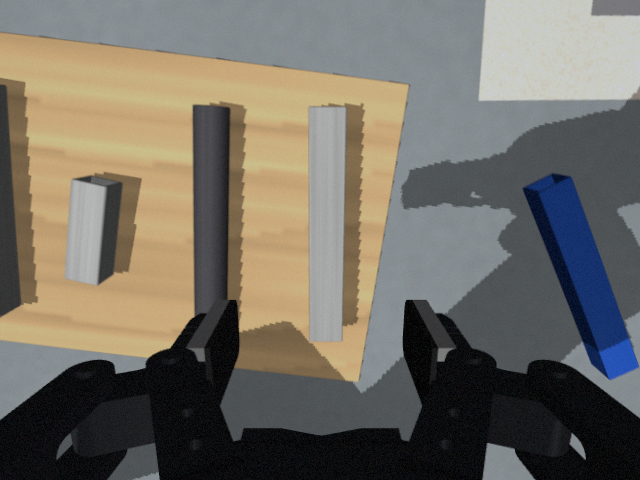

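The wrist view shows the grey tube at x 308–346, y 106–342. It lies between the pads and parallel to the tool's x.

```bash
cat >> h.py <<'E'
def wrect(f,roi,z,smax=60,vmin=90):
    im=cv2.imread(f"pics/{f}.png");a=np.load(f"pics/{f}.npz")
    hsv=cv2.cvtColor(im,cv2.COLOR_BGR2HSV);mask=((hsv[...,1]<smax)&(hsv[...,2]>vmin)).astype(np.uint8)
    m=np.zeros_like(mask);x0,y0,x1,y1=roi;m[y0:y1,x0:x1]=mask[y0:y1,x0:x1]
    c=max(cv2.findContours(m,cv2.RETR_EXTERNAL,cv2.CHAIN_APPROX_NONE)[0],key=cv2.contourArea)
    w=ray_to_plane(0,c[:,0],z,dict(intrinsics=a["K"],k1=float(a["k1"]),world_to_cam=a["T"]))
    r=cv2.minAreaRect((w[:,:2]*1000).astype(np.float32));b=cv2.boxPoints(r);l=max(b[1]-b[0],b[2]-b[1],key=np.linalg.norm)
    print("c",np.round(r[0],1),"size",np.round(r[1],1),"ang",np.degrees(np.arctan2(l[1],l[0])).round(2))
    t=read_state();R=cv2.Rodrigues(t["tcp_rot"])[0];print("tool shift",R.T@(np.r_[r[0],8]/1000-t["tool_pos"]))
E
python3 -c "
from h import *
wrect('w1',(295,95,360,350),.028)"
```

```text
c [ 537.1 -330.5] size [169.7  25.1] ang 15.97
tool shift [-0.00150937  0.00164398  0.16235761]
```

Request:
step_arm(
  commands=[
    {"dx": -0.001, "dy": 0.002, "dz": 0.05, "roll": 0, "fingers": -0.4},
    {"dx": -0.001, "dy": 0.002, "dz": 0.1, "roll": 0, "fingers": -0.4},
    {"dx": -0.001, "dy": 0.002, "dz": 0.13, "roll": 0, "fingers": -0.4},
    {"dx": -0.001, "dy": 0.002, "dz": 0.15, "roll": 0, "fingers": -0.4},
    {"dx": -0.001, "dy": 0.002, "dz": 0.16, "roll": 0, "fingers": -0.4},
    {"dx": -0.001, "dy": 0.002, "dz": 0.16, "roll": 0, "fingers": -0.4},
    {"dx": -0.001, "dy": 0.002, "dz": 0.16, "roll": 0, "fingers": -0.4},
  ],
  squeeze=50,
)

```text
time: 2.02
tool_pos: [0.5389, -0.3329, 0.0129]
tcp_rot: [3.109, 0.437, 0.003]
wrist_force: [0.6, 0.7, 1.0]
width: 0.7
grip_force: 0.0
```

Request:
step_arm(
  commands=[
    {"dx": 0, "dy": 0, "dz": 0, "roll": 0, "fingers": 1},
    {"dx": 0, "dy": 0, "dz": 0, "roll": 0, "fingers": 1},
    {"dx": 0, "dy": 0, "dz": 0, "roll": 0, "fingers": 1},
    {"dx": 0, "dy": 0, "dz": 0, "roll": 0, "fingers": 1},
    {"dx": 0, "dy": 0, "dz": 0, "roll": 0, "fingers": 1},
    {"dx": 0, "dy": 0, "dz": 0, "roll": 0, "fingers": 1},
  ],
  squeeze=50,
)

```text
time: 2.78
tool_pos: [0.5386, -0.3324, 0.0124]
tcp_rot: [3.11, 0.437, 0.002]
wrist_force: [-0.2, 0.5, 5.8]
width: 0.279
grip_force: 50.8
```

The tube is gripped at the expected width. Lift.

Request:
step_arm(
  commands=[
    {"dx": 0, "dy": 0, "dz": -0.02, "roll": 0, "fingers": 1},
    {"dx": 0, "dy": 0, "dz": -0.05, "roll": 0, "fingers": 1},
    {"dx": 0, "dy": 0, "dz": -0.09, "roll": 0, "fingers": 1},
    {"dx": 0, "dy": 0, "dz": -0.12, "roll": 0, "fingers": 1},
    {"dx": 0, "dy": 0, "dz": -0.13, "roll": 0, "fingers": 1},
    {"dx": 0, "dy": 0, "dz": -0.13, "roll": 0, "fingers": 1},
    {"dx": 0, "dy": 0, "dz": -0.13, "roll": 0, "fingers": 1},
  ],
)

```text
time: 3.65
tool_pos: [0.5366, -0.3313, 0.1393]
tcp_rot: [-3.109, -0.437, 0.004]
wrist_force: [0.1, 0.2, -1.4]
width: 0.277
grip_force: 49.8
```

```bash
python3 -c "
from h import *
look('w2');s=read_state();print(s['wrist_force'],s['torque'],s['grip_force'])
R=cv2.Rodrigues(s['tcp_rot'])[0]
for g in ([.5139,.2359],[.5184,.1691]): print(R.T@(np.r_[g,.1]-s['tool_pos']))"
```

```text
3.65 [ 0.5366 -0.3313  0.1393] head 15.99 [-0.003  0.002 -1.   ] 0.2767152322137211 [-0.59  0.25  1.79 -0.    1.1   0.7 ]
[ 0.19942441 -0.28375415 -2.74033804] [-0.00616918 -0.02995304 -0.02505614] 49.78488028049469
[ 0.13451773 -0.55132919  0.04036287]
[ 0.12044337 -0.48587402  0.04021287]
```

View pics/w2.png

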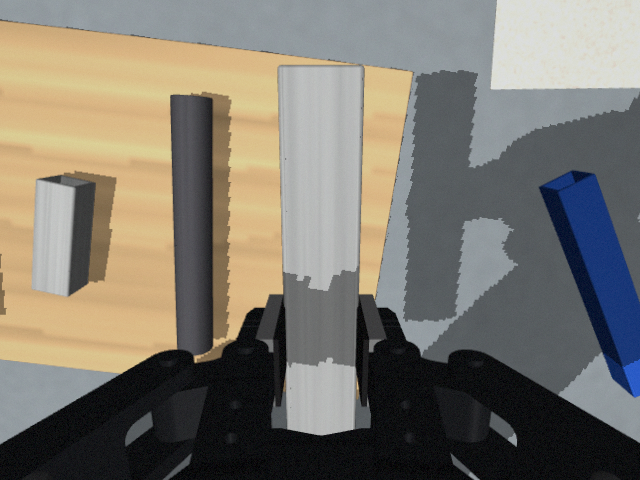

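The tube is held level at x 278–364 in the picture, and the force matches 0.25 kg. Next I carry it over the far lane.

Request:
step_arm(
  commands=[
    {"dx": 0.01, "dy": -0.04, "dz": 0, "roll": 1, "fingers": 1},
    {"dx": 0.022, "dy": -0.09, "dz": 0, "roll": 2, "fingers": 1},
    {"dx": 0.036, "dy": -0.145, "dz": 0, "roll": 4, "fingers": 1},
    {"dx": 0.049, "dy": -0.2, "dz": 0, "roll": 5, "fingers": 1},
    {"dx": 0.062, "dy": -0.255, "dz": 0, "roll": 7, "fingers": 1},
    {"dx": 0.076, "dy": -0.31, "dz": 0, "roll": 8, "fingers": 1},
    {"dx": 0.089, "dy": -0.365, "dz": 0, "roll": 10, "fingers": 1},
    {"dx": 0.102, "dy": -0.42, "dz": 0, "roll": 12, "fingers": 1},
  ],
)

```text
time: 4.7
tool_pos: [0.519, 0.1015, 0.1399]
tcp_rot: [3.139, 0.107, -0.003]
wrist_force: [0.2, 0.1, -1.9]
width: 0.28
grip_force: 49.9
```

Request:
step_arm(
  commands=[
    {"dx": 0, "dy": 0, "dz": 0, "roll": 0, "fingers": 1},
    {"dx": 0, "dy": 0, "dz": 0, "roll": 0, "fingers": 1},
  ],
)

```text
time: 4.95
tool_pos: [0.5194, 0.0996, 0.1402]
tcp_rot: [3.139, 0.112, -0.003]
wrist_force: [0.5, 0.4, -2.8]
width: 0.276
grip_force: 50.1
```

```bash
python3 -c "
from h import *
look('w3');s=read_state();print(s['wrist_force'],s['torque'],s['grip_force'])
R=cv2.Rodrigues(s['tcp_rot'])[0]
for g in ([.5139,.2359],[.5184,.1691]): print(R.T@(np.r_[g,.1]-s['tool_pos']))"
```

```text
4.95 [0.5194 0.0996 0.1402] head 4.08 [-0.002 -0.001 -1.   ] 0.27593023311547965 [ 0.14  0.07  2.01 -0.    1.07  1.64]
[-0.7556302  -0.23100329 -2.02381886] [ 0.03181955 -0.00964899 -0.0314289 ] 50.121265053749084
[ 0.00389373 -0.13700329  0.0402653 ]
[ 0.00372865 -0.07005212  0.04031419]
```

View pics/w3.png

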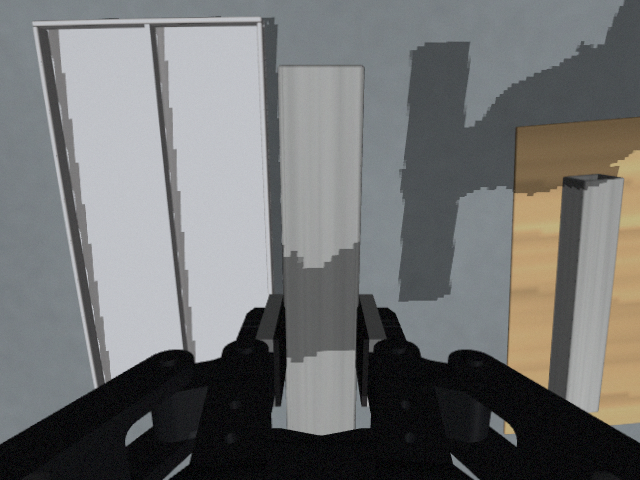

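The wrist view shows the tray rim: far corners about (34,24) and (272,18), divider from (150,26) to about (188,350), left rim down to about (100,385).

```bash
python3 -c "
from h import *
a=np.load('pics/w3.npz');c=dict(intrinsics=a['K'],k1=float(a['k1']),world_to_cam=a['T'])
p=ray_to_plane(0,[(34,23),(262,18),(151,26),(184,335),(268,280),(95,385)],.014,c)[:,:2]*1000;print(p.round(1))
for i,j in((2,3),(0,5),(1,4)): v=p[i]-p[j];print('ang',np.degrees(np.arctan2(v[1],v[0])))
print(np.linalg.norm(p[0]-p[1]))
t=p[2]-p[3];u=t/np.linalg.norm(t);n=np.r_[-u[1],u[0]];ctr=(p[0]+p[1])/2-128*u
print('tray',ctr,'lanes',ctr+33.5*n,ctr-33.5*n)"
```

```text
[[635.7 279.1]
 [646.6 143.8]
 [638.1 209.2]
 [437.7 192.7]
 [483.8 134.1]
 [391.1 260.5]]
ang 4.6848040791817605
ang 4.362469592064654
ang 3.3941412680087
135.76177048158107
tray [513.59415526 201.00803911] lanes [510.85807028 234.3961184 ] [516.33024025 167.61995981]
```

Request:
step_arm(
  commands=[
    {"dx": 0.001, "dy": -0.04, "dz": 0, "roll": 0, "fingers": 1},
    {"dx": 0.002, "dy": -0.09, "dz": 0, "roll": 0, "fingers": 1},
    {"dx": 0.003, "dy": -0.125, "dz": 0, "roll": -0.3, "fingers": 1},
    {"dx": 0.003, "dy": -0.1355, "dz": 0.02, "roll": -0.3, "fingers": 1},
    {"dx": 0.003, "dy": -0.1355, "dz": 0.05, "roll": -0.3, "fingers": 1},
    {"dx": 0.003, "dy": -0.1355, "dz": 0.07, "roll": -0.3, "fingers": 1},
    {"dx": 0.003, "dy": -0.1355, "dz": 0.07, "roll": -0.3, "fingers": 1},
    {"dx": 0.003, "dy": -0.1355, "dz": 0.07, "roll": -0.3, "fingers": 1},
  ],
)

```text
time: 6.0
tool_pos: [0.5141, 0.2341, 0.0712]
tcp_rot: [3.139, 0.115, -0.0]
wrist_force: [-0.3, -0.1, -2.6]
width: 0.279
grip_force: 50.3
```

```bash
python3 -c "
from h import *
look('w4')"
```

```text
6.0 [0.5141 0.2341 0.0712] head 4.21 [-0. -0. -1.] 0.2794129134661029 [ 0.38  0.21  1.99 -0.    0.94  1.88]
```

View pics/w4.png

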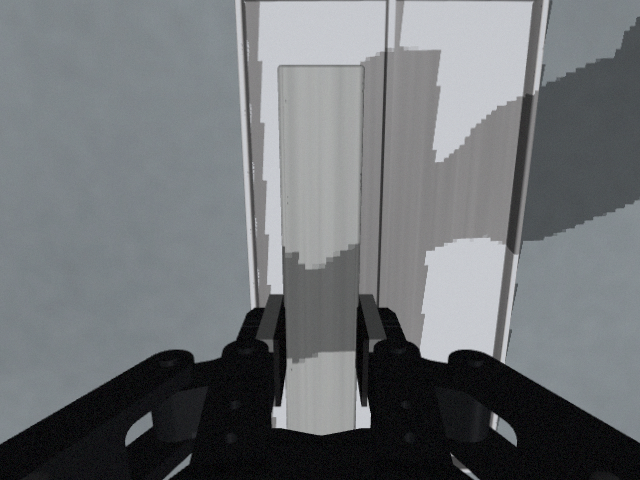

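The tube sits over the lane's middle: the lane spans x 245–385 and the tube centre is at 320. I lower slowly.

Request:
step_arm(
  commands=[
    {"dx": 0, "dy": 0, "dz": 0.02, "roll": 0, "fingers": 1},
    {"dx": 0, "dy": 0, "dz": 0.035, "roll": 0, "fingers": 1},
    {"dx": 0, "dy": 0, "dz": 0.045, "roll": 0, "fingers": 1},
    {"dx": 0, "dy": 0, "dz": 0.05, "roll": 0, "fingers": 1},
    {"dx": 0, "dy": 0, "dz": 0.054, "roll": 0, "fingers": 1},
    {"dx": 0, "dy": 0, "dz": 0.057, "roll": 0, "fingers": 1},
    {"dx": 0, "dy": 0, "dz": 0.057, "roll": 0, "fingers": 1},
  ],
)

```text
time: 6.92
tool_pos: [0.5137, 0.2352, 0.0142]
tcp_rot: [3.139, 0.118, -0.0]
wrist_force: [-0.5, 0.8, -2.2]
width: 0.276
grip_force: 50.3
```

Request:
step_arm(
  commands=[
    {"dx": 0, "dy": 0, "dz": 0.001, "roll": 0, "fingers": 1},
    {"dx": 0, "dy": 0, "dz": 0.001, "roll": 0, "fingers": 1},
  ],
)

```text
time: 7.18
tool_pos: [0.5138, 0.2352, 0.0134]
tcp_rot: [-3.139, -0.118, -0.0]
wrist_force: [-0.4, -0.3, -1.9]
width: 0.28
grip_force: 50.3
```

Request:
step_arm(
  commands=[
    {"dx": 0, "dy": 0, "dz": 0.001, "roll": 0, "fingers": 1},
    {"dx": 0, "dy": 0, "dz": 0.0015, "roll": 0, "fingers": 1},
    {"dx": 0, "dy": 0, "dz": 0.0015, "roll": 0, "fingers": 1},
  ],
)

```text
time: 7.55
tool_pos: [0.5139, 0.2353, 0.0124]
tcp_rot: [-3.139, -0.118, -0.0]
wrist_force: [-2.2, -0.9, 4.9]
width: 0.277
grip_force: 51.1
```

Request:
step_arm(
  commands=[
    {"dx": 0, "dy": 0, "dz": 0, "roll": 0, "fingers": 0.3},
    {"dx": 0, "dy": 0, "dz": 0, "roll": 0, "fingers": 0.27},
    {"dx": 0, "dy": 0, "dz": 0, "roll": 0, "fingers": 0.27},
  ],
)

```text
time: 7.92
tool_pos: [0.5138, 0.2352, 0.0117]
tcp_rot: [-3.139, -0.118, -0.0]
wrist_force: [-0.1, -0.2, -0.0]
width: 0.365
grip_force: 0.0
```

The tube is down and released. Lift straight up.

Request:
step_arm(
  commands=[
    {"dx": 0, "dy": 0, "dz": -0.01, "roll": 0, "fingers": 0.27},
    {"dx": 0, "dy": 0, "dz": -0.03, "roll": 0, "fingers": 0.27},
    {"dx": 0, "dy": 0, "dz": -0.07, "roll": 0, "fingers": -0.4},
    {"dx": 0, "dy": 0, "dz": -0.12, "roll": 0, "fingers": -0.4},
    {"dx": 0, "dy": 0, "dz": -0.16, "roll": 0, "fingers": -0.4},
    {"dx": 0, "dy": 0, "dz": -0.16, "roll": 0, "fingers": -0.4},
  ],
)

```text
time: 8.68
tool_pos: [0.5169, 0.2365, 0.1774]
tcp_rot: [-3.136, -0.118, -0.015]
wrist_force: [0.6, 0.2, 0.1]
width: 0.696
grip_force: 0.0
```

```bash
python3 -c "
from h import *
s=read_state();R=cv2.Rodrigues(s['tcp_rot'])[0]
print(s['tool_pos'],s['wrist_force'],R.T@(np.r_[.4867,-.0855,.17]-s['tool_pos']))"
```

```text
[0.51693959 0.23649082 0.17741138] [0.63131407 0.17133775 0.14380655] [-0.0543133   0.31884536  0.00592868]
```

Request:
step_arm(
  commands=[
    {"dx": -0.051, "dy": 0.318, "dz": 0, "roll": -4.7, "fingers": -0.4},
    {"dx": -0.051, "dy": 0.318, "dz": 0, "roll": -4.7, "fingers": -0.4},
    {"dx": -0.051, "dy": 0.318, "dz": 0, "roll": -4.7, "fingers": -0.4},
    {"dx": -0.051, "dy": 0.318, "dz": 0, "roll": -4.7, "fingers": -0.4},
    {"dx": -0.051, "dy": 0.318, "dz": 0, "roll": -4.7, "fingers": -0.4},
    {"dx": -0.051, "dy": 0.318, "dz": 0, "roll": -4.7, "fingers": -0.4},
    {"dx": -0.051, "dy": 0.318, "dz": 0, "roll": -4.7, "fingers": -0.4},
    {"dx": -0.051, "dy": 0.318, "dz": 0, "roll": -4.7, "fingers": -0.4},
  ],
)

```text
time: 9.68
tool_pos: [0.4865, -0.0843, 0.1713]
tcp_rot: [-3.131, -0.248, 0.001]
wrist_force: [0.4, -0.3, -0.5]
width: 0.701
grip_force: 0.0
```

```bash
python3 -c "
from h import *
look('w5');wrect('w5',(285,60,370,350),.028)"
```

```text
9.675 [ 0.4865 -0.0843  0.1713] head 9.07 [-0.001  0.001 -1.   ] 0.7012995395706626 [-0.22 -0.03  2.05  0.    1.13  1.19]
c [486.1 -84.5] size [169.5  25. ] ang 9.0
tool shift [-0.0004785   0.00029265  0.16344895]
```

View pics/w5.png

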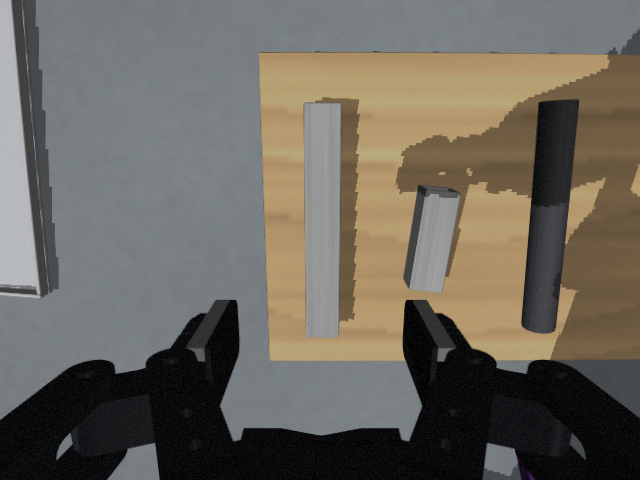

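The second tube, at x 304–341 and y 102–338, is centred between the pads. I descend and grip.

Request:
step_arm(
  commands=[
    {"dx": 0, "dy": 0, "dz": 0.05, "roll": 0, "fingers": -0.4},
    {"dx": 0, "dy": 0, "dz": 0.1, "roll": 0, "fingers": -0.4},
    {"dx": 0, "dy": 0, "dz": 0.13, "roll": 0, "fingers": -0.4},
    {"dx": 0, "dy": 0, "dz": 0.15, "roll": 0, "fingers": -0.4},
    {"dx": 0, "dy": 0, "dz": 0.16, "roll": 0, "fingers": -0.4},
    {"dx": 0, "dy": 0, "dz": 0.16, "roll": 0, "fingers": -0.4},
    {"dx": 0, "dy": 0, "dz": 0.16, "roll": 0, "fingers": -0.4},
  ],
)

```text
time: 10.6
tool_pos: [0.4877, -0.0855, 0.0128]
tcp_rot: [3.131, 0.247, 0.003]
wrist_force: [-0.2, -0.0, -0.7]
width: 0.701
grip_force: 0.0
```

Request:
step_arm(
  commands=[
    {"dx": 0, "dy": 0, "dz": 0, "roll": 0, "fingers": 1},
    {"dx": 0, "dy": 0, "dz": 0, "roll": 0, "fingers": 1},
    {"dx": 0, "dy": 0, "dz": 0, "roll": 0, "fingers": 1},
    {"dx": 0, "dy": 0, "dz": 0, "roll": 0, "fingers": 1},
    {"dx": 0, "dy": 0, "dz": 0, "roll": 0, "fingers": 1},
    {"dx": 0, "dy": 0, "dz": 0, "roll": 0, "fingers": 1},
  ],
  squeeze=50,
)

```text
time: 11.35
tool_pos: [0.4876, -0.086, 0.0128]
tcp_rot: [3.131, 0.246, 0.003]
wrist_force: [-1.2, -0.1, 5.5]
width: 0.276
grip_force: 50.1
```

Request:
step_arm(
  commands=[
    {"dx": 0, "dy": 0, "dz": -0.02, "roll": 0, "fingers": 1},
    {"dx": 0, "dy": 0, "dz": -0.05, "roll": 0, "fingers": 1},
    {"dx": 0, "dy": 0, "dz": -0.09, "roll": 0, "fingers": 1},
    {"dx": 0, "dy": 0, "dz": -0.12, "roll": 0, "fingers": 1},
    {"dx": 0, "dy": 0, "dz": -0.13, "roll": 0, "fingers": 1},
    {"dx": 0, "dy": 0, "dz": -0.13, "roll": 0, "fingers": 1},
    {"dx": 0, "dy": 0, "dz": -0.13, "roll": 0, "fingers": 1},
  ],
)

```text
time: 12.22
tool_pos: [0.4852, -0.0855, 0.1399]
tcp_rot: [-3.131, -0.246, 0.005]
wrist_force: [-0.7, -0.4, -1.1]
width: 0.279
grip_force: 49.5
```

```bash
python3 -c "
from h import *
s=read_state();R=cv2.Rodrigues(s['tcp_rot'])[0]
print(s['tool_pos'],s['width'],s['wrist_force'],R.T@(np.r_[.5175,.1685,.14]-s['tool_pos']))"
```

```text
[ 0.4852473  -0.08545786  0.13988036] 0.2786049320191086 [-0.71205418 -0.36315285 -1.1459787 ] [ 7.15369107e-02 -2.45799336e-01 -4.16679051e-05]
```

Request:
step_arm(
  commands=[
    {"dx": 0.011, "dy": -0.04, "dz": 0, "roll": 1, "fingers": 1},
    {"dx": 0.026, "dy": -0.09, "dz": 0, "roll": 2, "fingers": 1},
    {"dx": 0.042, "dy": -0.145, "dz": 0, "roll": 3, "fingers": 1},
    {"dx": 0.057, "dy": -0.2, "dz": 0, "roll": 4, "fingers": 1},
    {"dx": 0.067, "dy": -0.235, "dz": 0, "roll": 4.6, "fingers": 1},
    {"dx": 0.07, "dy": -0.246, "dz": 0.03, "roll": 4.6, "fingers": 1},
    {"dx": 0.07, "dy": -0.246, "dz": 0.06, "roll": 4.6, "fingers": 1},
    {"dx": 0.07, "dy": -0.246, "dz": 0.07, "roll": 4.6, "fingers": 1},
  ],
)

```text
time: 13.22
tool_pos: [0.5141, 0.1676, 0.0678]
tcp_rot: [3.138, 0.121, -0.011]
wrist_force: [-0.2, -0.1, -2.1]
width: 0.278
grip_force: 49.7
```

Request:
step_arm(
  commands=[
    {"dx": 0, "dy": 0, "dz": 0, "roll": 0, "fingers": 1},
    {"dx": 0, "dy": 0, "dz": 0, "roll": 0, "fingers": 1},
  ],
)

```text
time: 13.48
tool_pos: [0.5182, 0.1681, 0.0727]
tcp_rot: [-3.139, -0.12, -0.002]
wrist_force: [0.1, -0.1, -1.3]
width: 0.28
grip_force: 49.7
```

```bash
python3 -c "
from h import *
look('w6')"
```

```text
13.475 [0.5182 0.1681 0.0727] head 4.36 [ 0.002  0.    -1.   ] 0.27980124215317065 [ 0.27  0.17  2.03 -0.    0.94  1.76]
```

View pics/w6.png

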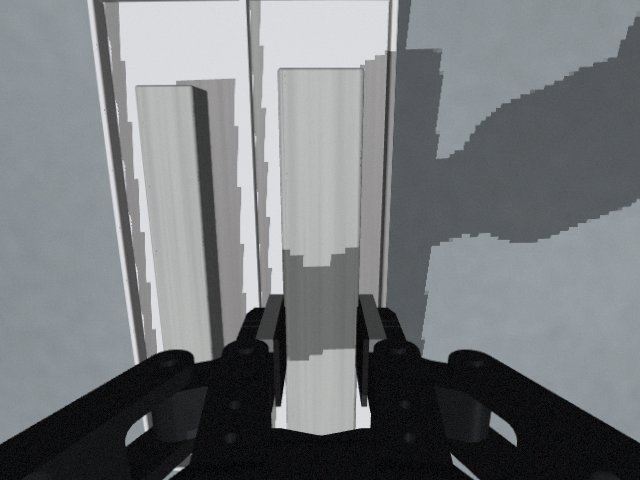

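The second tube is centred over the near lane (x 258–388), and the first lies straight in the far lane. I lower and release.

Request:
step_arm(
  commands=[
    {"dx": 0, "dy": 0, "dz": 0.02, "roll": 0, "fingers": 1},
    {"dx": 0, "dy": 0, "dz": 0.035, "roll": 0, "fingers": 1},
    {"dx": 0, "dy": 0, "dz": 0.045, "roll": 0, "fingers": 1},
    {"dx": 0, "dy": 0, "dz": 0.051, "roll": 0, "fingers": 1},
    {"dx": 0, "dy": 0, "dz": 0.055, "roll": 0, "fingers": 1},
    {"dx": 0, "dy": 0, "dz": 0.057, "roll": 0, "fingers": 1},
    {"dx": 0, "dy": 0, "dz": 0.058, "roll": 0, "fingers": 1},
    {"dx": 0, "dy": 0, "dz": 0.058, "roll": 0, "fingers": 1},
  ],
)

```text
time: 14.52
tool_pos: [0.5175, 0.1682, 0.014]
tcp_rot: [-3.139, -0.12, -0.0]
wrist_force: [0.4, 0.3, -1.7]
width: 0.278
grip_force: 49.7
```

Request:
step_arm(
  commands=[
    {"dx": 0, "dy": 0, "dz": 0.001, "roll": 0, "fingers": 1},
    {"dx": 0, "dy": 0, "dz": 0.001, "roll": 0, "fingers": 1},
  ],
)

```text
time: 14.78
tool_pos: [0.5174, 0.1682, 0.0129]
tcp_rot: [-3.139, -0.12, -0.0]
wrist_force: [0.4, -0.6, -0.8]
width: 0.278
grip_force: 49.7
```

Request:
step_arm(
  commands=[
    {"dx": 0, "dy": 0, "dz": 0.0005, "roll": 0, "fingers": 1},
    {"dx": 0, "dy": 0, "dz": 0.001, "roll": 0, "fingers": 1},
    {"dx": 0, "dy": 0, "dz": 0.001, "roll": 0, "fingers": 1},
  ],
)

```text
time: 15.15
tool_pos: [0.5175, 0.1682, 0.0128]
tcp_rot: [-3.139, -0.12, -0.0]
wrist_force: [-3.5, -1.4, 6.6]
width: 0.278
grip_force: 50.8
```

Request:
step_arm(
  commands=[
    {"dx": 0, "dy": 0, "dz": 0, "roll": 0, "fingers": 0.3},
    {"dx": 0, "dy": 0, "dz": 0, "roll": 0, "fingers": 0.27},
    {"dx": 0, "dy": 0, "dz": 0, "roll": 0, "fingers": 0.27},
  ],
)

```text
time: 15.52
tool_pos: [0.5174, 0.1682, 0.0117]
tcp_rot: [-3.139, -0.12, -0.0]
wrist_force: [0.5, 0.8, 1.1]
width: 0.361
grip_force: 0.0
```

Request:
step_arm(
  commands=[
    {"dx": 0, "dy": 0, "dz": -0.01, "roll": 0, "fingers": 0.27},
    {"dx": 0, "dy": 0, "dz": -0.03, "roll": 0, "fingers": 0.27},
    {"dx": 0, "dy": 0, "dz": -0.07, "roll": 0, "fingers": 0.27},
    {"dx": 0, "dy": 0, "dz": -0.12, "roll": 0, "fingers": 0.27},
    {"dx": 0, "dy": 0.05, "dz": -0.16, "roll": 0, "fingers": 0.27},
    {"dx": 0, "dy": 0.1, "dz": -0.16, "roll": 0, "fingers": 0.27},
    {"dx": 0, "dy": 0.15, "dz": -0.16, "roll": 0, "fingers": 0.27},
    {"dx": 0, "dy": 0.15, "dz": -0.16, "roll": 0, "fingers": 0.27},
  ],
)

```text
time: 16.52
tool_pos: [0.5292, 0.0158, 0.1728]
tcp_rot: [3.139, 0.113, 0.002]
wrist_force: [0.3, 0.4, -0.1]
width: 0.366
grip_force: 0.0
```

```bash
python3 -c "
from h import *
look('w7')
im,_=read_camera('top');cv2.imwrite('pics/top1.png',cv2.resize(im[100:260,140:440],None,fx=2.6,fy=2.6))"
```

```text
16.525 [0.5292 0.0158 0.1728] head 4.14 [ 0.001 -0.001 -1.   ] 0.3659124975225774 [-0.02  0.03  1.98 -0.    1.13  1.48]
```

View pics/w7.png

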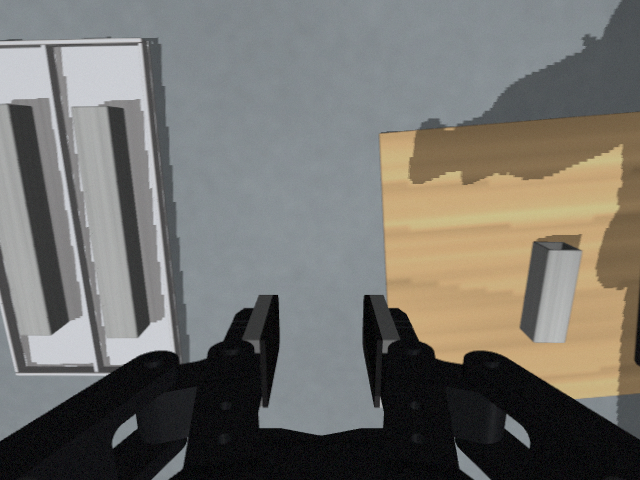

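View pics/top1.png

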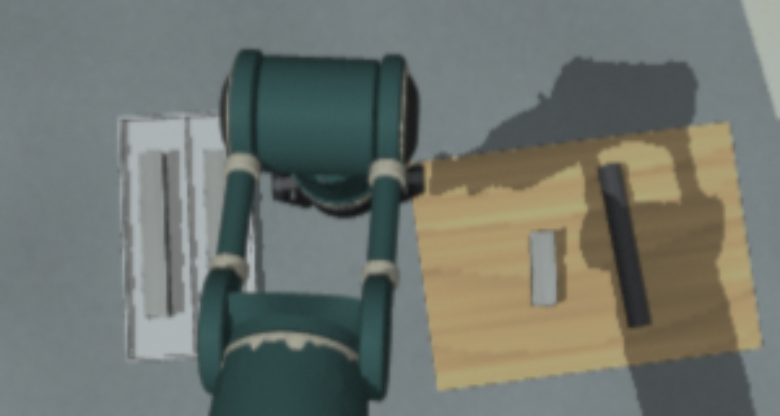

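In the wrist view both tubes lie straight and flat, one in each lane, at about (30,220) and (110,220). The gripper is clear of everything, so I hand in.

```bash
python3 -c "
from workcell import *
print(finish_job())"
```

```text
the job is handed in; nothing more can be done
None
```

I laid both long tubes in the tray, one flat and straight in each lane, and handed the job in after about 16.5 s; the hand-in returned no verdict.

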